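Pop open the sample port of a bench reader

ROBOT

A 6-joint arm with a two-finger parallel gripper is mounted at the origin on the work surface. World frame = base frame: x ahead of the robot, y to its left, z up, the work surface at z = 0. Lengths are in m, angles in rad, forces in N, time in s.
With the tool pointing down it reaches from about 0.375 to 0.75 m from the base axis. Payload 9 kg.
Tool frame: the origin (TCP) lies at the very end of the fingers, on their centre line; the grasp point (between the pads) lies 19 mm behind it; x points along the fingers, y is the direction in which the jaws open and shut, and the axes are right-handed (so a half turn about x gives the same grasp; the last joint's range is limited). The gripper opens to 85 mm and grips with 20 to 120 N. Pads are 22 mm wide; open, the fingers measure 114 mm over their backs; the gripper's body (76 mm by 85 mm) begins 54 mm behind the grasp point. The pads swing forward as they close: fully open they stand 13 mm farther back than shut.
Start: joints at [-1.507, 0.104, 0.097, 1.564, 0, 1.353], TCP at [0.167, -0.576, 0.231] pointing down, gripper open.
Joint ranges: [-2.99, 2.99], [-0.84, 1.86], [-1.1, 1.16], [-1.84, 2.11], [-1.51, 1.56], [-3.14, 3.14]. Speed limits (rad/s): [2.22, 2.22, 2.57, 3.14, 3.14, 3.14].

INTERFACE

Orientations are given as a unit quaternion [x, y, z, w].
In Python, from workcell import telemetry, cams, job gives the robot as it stands.
- The arm moves only by the shell command python3 -m creep 'ROWS' [FORCE]. ROWS is JSON, one flat list of numbers, 5 for each row, row after row: the shift along the tool's x, y, z in m, then the turn about the tool's x in units of 6 degrees (1.0 is 6 degrees), then the closure, from 0 (fully open) to 1 (shut). A call has 1 to 12 rows; each row is the pose to reach, as a shift and turn from the pose commanded when the call began, along the tool's axes at that moment; what a row does not reach only later rows make up. A row lasts 1/12 s, in which the tool goes at most 41.7 mm and 7.16 degrees, less where a joint would pass 70% of its speed; a pose out of reach is approached as far as the arm can. A call with a gripper value outside its range is refused whole. The fingers move at their own pace and stop on an object; FORCE is the grip in N (left out, the last holds). Time passes only in rows, so rows that repeat a pose let the fingers close. It gives the time, the measured TCP pose, the force and the opening at its end, in the units of the state.
- telemetry.sense(): the state, without advancing time (a new reading comes with each control period).
- cams.grab_frame(name): name is "scene" or "top" or "wrist"; returns a dict with "pixels" (400x640x3 uint8, red, green, blue), "K" (3x3 intrinsics, pixels), "world_from_camera" (4x4, takes a point from camera to world coordinates). Camera axes: x right, y down, z forward; pixel columns grow to the right and rows downward; lengths in m; the calibration is good to about 2 mm. A picture is of the moment at which its call begins. There is no depth.
- job.finish_job(): hands the job in, once; it reports no verdict.
The state is a dict: "clock": time; "joints": joint angles; "joint_vel": joint speeds; "tau": joint torques, N m; "ee_pos": TCP position; "ee_rot": TCP orientation; "ft_force": force on the tool from outside, world axes, zero at the start; "wrist_torque": the same for the moment, N m; "width": opening from 0.0 (shut) to 1.0 (fully open).
Only numpy, scipy, OpenCV 4.12 (cv2) and the standard library are available. Lean on these libraries where they do the work, as an engineer would, in place of code of your own. Each camera call takes 0.05 s, during which the arm holds its last target.

TASK

Open the sample port of the reader with the blue hatch, ready for the next tube: gently press the black pad of the blue hatch straight down, once, until its push-push latch lets go, then draw back so that the hatch pops up by itself, and watch for a second that it stays open. Use the shut fingers only as a fingertip: leave the yellow hatch shut, and do not move the rack, bottle, tip box or jar standing around.

Things in the scene. Friction and masses are not known exactly. Their poses are not given: they have to be found in the camera images.
- blue_reader: White bench reader with the blue hatch, fixed to the bench: 200 long (its x), 140 wide (its y), deck 110 high, origin under its centre on the bench; its front faces its own -x, roughly towards the robot. A grey display hump, 42 to 97 mm behind the centre, rises to 139. The hatch is a flat plate 100 by 80 mm, flush with the deck, hinged at its rear edge
- blue_press (a point): Centre of the top of the black ribbed press pad (30 by 44 mm, 8 mm proud) at the front of the blue hatch; shut, it is 118 mm above the bench, 65 in front of the reader's centre, 82 from the hinge, 20 behind the hatch's front edge. Press slowly (under 50 mm/s) 5.5 to 7 mm down (5 N; hard stop at 9), let go: it pops up within about 1 s, up and rearwards, following a finger that draws back
- blue_hatch (a joint): Angle of the blue hatch (rad): 0 latched shut, negative while pressed in (released once it has been beyond about -0.06; stop at -0.11; pressed less, it stays latched), grows as it opens, 1.25 fully open, steeply upright. Pushed shut again it would latch again
- blue_cam (a joint): Hidden sideways slide of the blue hatch's latch cam inside the reader (m), not visible, nothing to touch: near 0 while latched, passes below -0.005 as it lets go, exceeds +0.009 only when the open hatch is pushed shut again
- yellow_reader: The same reader with a yellow hatch (reagent bay), fixed to the bench; origin under its centre on the bench, same size. To be left alone
- yellow_hatch (a joint): Angle of the yellow hatch (rad): 0 latched shut, grows as it opens. It has the same latch and must stay shut
- tube_rack: Loose orange rack 50 by 130 mm (its x, y) with four capped tubes standing in it, 92 mm high in all; origin under its centre. Bystander
- buffer_bottle: Loose white bottle with a blue cap, 60 mm across and 120 high; origin under its centre. Bystander
- tip_box: Loose clear box with a green lid, 82 by 122 mm (its x, y), 57 high; origin under its centre. Bystander
- specimen_jar: Loose small clear jar with a red lid, 42 mm across and 54 high, standing in front of the readers; origin under its centre. Bystander

How it is judged:
By the outcome, as a careful person would: the job done as asked, in the order asked, and still so for the second after the job is handed in, with the robot touching nothing.
It also fails if it takes over 38 s, if anything falls off the work surface, if the arm or the gripper's body presses on something with over 40 N, if the wrist force passes 120 N, or if a joint passes its speed limit or range.

## Working session

There is one attempt and no reset: what is moved stays moved. The work goes in short steps, Python scripts to look and compute and a shell command to move; the robot and the scene stay as the last step left them, time stands still between calls to the robot, and variables do not carry over. Pictures are saved under pics/ and viewed, and the job is handed in when it is done.

```bash
mkdir -p pics; ls; python3 - <<'E'
from workcell import telemetry, cams
import cv2,numpy as np
for n in ["scene","top","wrist"]:
    f=cams.grab_frame(n); cv2.imwrite(f"pics/a_{n}.png",f["pixels"][:,:,::-1]); np.savez(f"pics/a_{n}.npz",**f)
s=telemetry.sense(); print(s)
E
```

```text
pics
{'clock': 0.15, 'joints': array([-1.50671405e+00,  1.04573031e-01,  9.66975132e-02,  1.56389381e+00,
        7.47206720e-07,  1.35310956e+00]), 'joint_vel': array([-1.06615602e-03, -3.86646694e-03,  3.86520915e-03, -2.35076916e-04,
        2.34965946e-04, -7.31133775e-05]), 'tau': array([ 2.36140499e-03, -5.57358098e+01,  5.04005706e+01,  1.25579245e-02,
       -2.68821386e-04,  4.97571307e-06]), 'ee_pos': array([ 0.16683498, -0.57609649,  0.23072187]), 'ee_rot': array([ 0.70012747,  0.09963414, -0.70007415,  0.09894819]), 'ft_force': array([-0.08984663,  0.23494149, -0.10143035]), 'wrist_torque': array([0.00483522, 0.00528658, 0.01958139]), 'width': 0.9976230338763403}
```

View pics/a_scene.png

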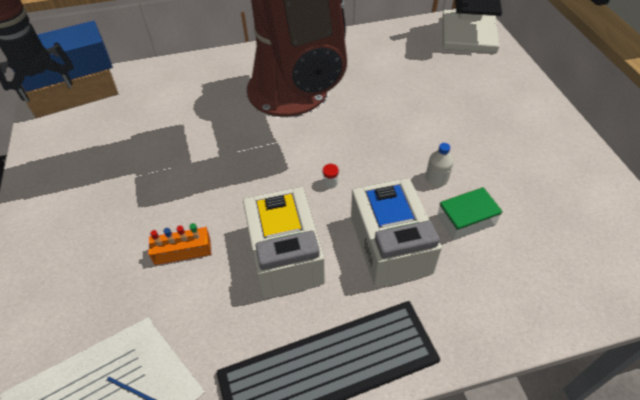

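View pics/a_top.png

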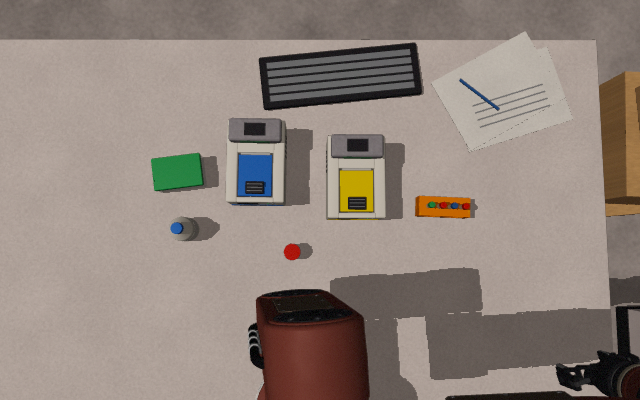

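View pics/a_wrist.png

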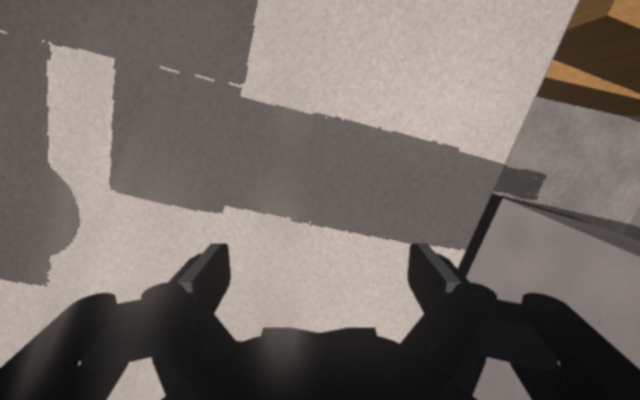

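The scene and top views agree. In the top view the blue hatch is at about (255,175) with its pad near (255,187). The yellow hatch is at (357,190), the jar at (292,252), the bottle at (180,229), the tip box at (177,172) and the rack at (444,207). The robot base is at the bottom, and the arm is on the right.

```bash
cat > h.py <<'E'
import numpy as np,cv2
def ray(f,u,v):
    T=f["world_from_camera"]; d=T[:3,:3]@np.linalg.solve(f["K"],[u,v,1.]); return T[:3,3],d
def onz(f,u,v,z):
    o,d=ray(f,u,v); return o+d*(z-o[2])/d[2]
def tri(a,b):
    A=[];y=[]
    for o,d in (a,b):
        d=d/np.linalg.norm(d);P=np.eye(3)-np.outer(d,d);A.append(P);y.append(P@o)
    return np.linalg.lstsq(np.vstack(A),np.hstack(y),rcond=None)[0]
def mask(rgb,lo,hi,box):
    h=cv2.cvtColor(rgb,cv2.COLOR_RGB2HSV); m=cv2.inRange(h,lo,hi); k=np.zeros_like(m); x0,y0,x1,y1=box; k[y0:y1,x0:x1]=m[y0:y1,x0:x1]; return k
def cen(m):
    M=cv2.moments(m,True); return M["m10"]/M["m00"],M["m01"]/M["m00"]
E
python3 - <<'E'
from h import *
t=dict(np.load("pics/a_top.npz")); s=dict(np.load("pics/a_scene.npz"))
print(t["world_from_camera"].round(3).tolist())
bt=(225,145,290,202); bs=(345,175,430,228)
out={}
for n,f,b in(("top",t,bt),("scene",s,bs)):
    m=mask(f["pixels"],(100,120,40),(125,255,255),b)
    m=cv2.morphologyEx(m,cv2.MORPH_OPEN,np.ones((3,3)))
    c=max(cv2.findContours(m,0,2)[0],key=cv2.contourArea)
    hull=cv2.convexHull(c); H=np.zeros_like(m); cv2.fillConvexPoly(H,hull,255)
    r=cv2.minAreaRect(c); print(n,"hatch rect",r)
    v=f["pixels"].max(2)
    d=((v<70)).astype(np.uint8)*255; k=np.zeros_like(d); x0,y0,x1,y1=b;k[y0:y1,x0:x1]=d[y0:y1,x0:x1]
    k=cv2.bitwise_and(k,cv2.dilate(H,np.ones((5,5)))); 
    k=cv2.morphologyEx(k,cv2.MORPH_CLOSE,np.ones((5,5)))
    cc=max(cv2.findContours(k,0,2)[0],key=cv2.contourArea)
    pr=cv2.minAreaRect(cc); print("pad",pr, "onz",onz(f,*pr[0],.118))
    out[n]=pr[0]
    if n=="top":
        bx=cv2.boxPoints(r); print("hatch corners",[onz(f,*p,.110).round(4).tolist() for p in bx], "pad corners",[onz(f,*p,.118)[:2].round(4).tolist() for p in cv2.boxPoints(pr)])
    im=f["pixels"][:,:,::-1].copy(); cv2.drawContours(im,[cc],-1,(0,0,255),1); cv2.drawContours(im,[c],-1,(0,255,0),1)
    x0,y0,x1,y1=b; cv2.imwrite(f"pics/b_{n}.png",cv2.resize(im[y0-15:y1+15,x0-15:x1+15],None,fx=5,fy=5,interpolation=0))
print("tri",tri(ray(t,*out["top"]),ray(s,*out["scene"])))
# jar, bottle heights
for nm,u,v,z in(("jar",292,252,.054),("bottle",177,228,.12),("yellow pad",357,203,.118)): print(nm,onz(t,u,v,z).round(3))
E
```

```text
[[-0.009, -0.997, 0.076, 0.417], [-1.0, 0.007, -0.026, -0.007], [0.025, -0.076, -0.997, 1.3], [0.0, 0.0, 0.0, 1.0]]
top hatch rect ((254.5, 175.0), (40.0, 33.0), 90.0)
pad ((254.0, 188.5), (15.0, 34.0), 90.0) onz [0.54884806 0.11456587 0.118     ]
hatch corners [[0.6307, 0.1536, 0.11], [0.6303, 0.0748, 0.11], [0.5339, 0.075, 0.11], [0.5344, 0.1534, 0.11]] pad corners [[0.567, 0.1547], [0.5665, 0.0743], [0.5307, 0.0744], [0.5313, 0.1546]]
scene hatch rect ((389.9789733886719, 204.39117431640625), (35.47075271606445, 40.7913703918457), 79.04593658447266)
pad ((384.9599914550781, 192.78001403808594), (10.464799880981445, 19.31962776184082), 79.69515228271484) onz [0.55768029 0.11117422 0.118     ]
tri [0.54989912 0.11524539 0.10751729]
jar [0.397 0.027 0.054]
bottle [0.457 0.294 0.12 ]
yellow pad [ 0.513 -0.129  0.118]
```

```bash
cd pics; python3 -c "
import cv2
for n in('top','scene'):
    print(cv2.imread(f'b_{n}.png').shape)"
```

```text
(435, 475, 3)
(415, 575, 3)
```

View pics/b_top.png

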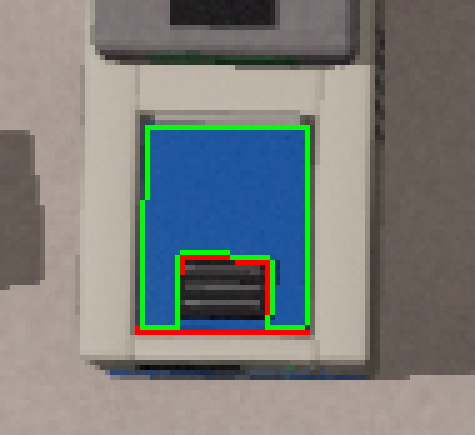

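View pics/b_scene.png

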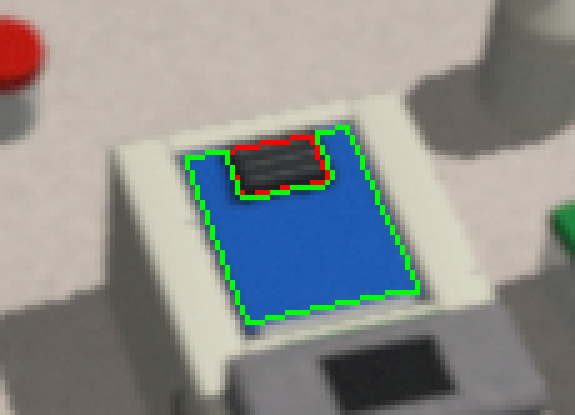

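```bash
python3 - <<'E'
from h import *
from scipy.spatial.transform import Rotation as R
from workcell import telemetry
t=dict(np.load("pics/a_top.npz"))
print("pad",onz(t,254.3,187.5,.118), "hatch front",onz(t,254.5,195.8,.11),"rear",onz(t,254.5,154.3,.11))
for u,v in((238,195.5),(271.5,195.5),(239,155),(271.5,155)): print(onz(t,u,v,.11)[:2].round(4))
s=telemetry.sense(); Rm=R.from_quat(s["ee_rot"]).as_matrix(); print(Rm.round(3)); 
for tg in ([.551,.114,.16],[.40,-.16,.231]): print(Rm.T@(np.array(tg)-s["ee_pos"]))
print("yaw of y axis deg",np.degrees(np.arctan2(Rm[1,1],Rm[0,1])))
E
```

```text
pad [0.55122616 0.11385824 0.118     ] hatch front [0.53224288 0.11419068 0.11      ] rear [0.63219174 0.11422929 0.11      ]
[0.5332 0.1534]
[0.5327 0.0738]
[0.6307 0.1513]
[0.6303 0.0736]
[[-0.     0.278 -0.961]
 [ 0.001 -0.961 -0.278]
 [-1.    -0.001 -0.   ]]
[ 0.0713683  -0.55599594 -0.56088554]
[ 1.11565773e-04 -3.34855036e-01 -3.39668047e-01]
yaw of y axis deg -73.85581711148959
```

```bash
python3 - <<'E'
from h import *
from workcell import telemetry
from scipy.spatial.transform import Rotation as R
w=dict(np.load("pics/a_wrist.npz")); s=telemetry.sense(); Rm=R.from_quat(s["ee_rot"]).as_matrix()
print("cam in tool frame",Rm.T@(w["world_from_camera"][:3,3]-s["ee_pos"]))
E
python3 -m creep '[0,-0.01,-0.01,-0.6,1, 0,-0.03,-0.03,-1.7,1, 0,-0.055,-0.055,-2.8,1, 0,-0.08,-0.08,-3.9,1, 0,-0.105,-0.105,-5,1, 0,-0.13,-0.13,-6.1,1, 0,-0.155,-0.155,-7.2,1, 0,-0.18,-0.18,-8.3,1, 0,-0.205,-0.205,-9.4,1, 0,-0.23,-0.23,-10.5,1, 0,-0.25,-0.25,-11.4,1, 0,-0.26,-0.26,-12,1]' 20
```

```text
cam in tool frame [-0.14152126  0.0009143  -0.06493068]
clock: 1.15
ee_pos: [0.3453, -0.2516, 0.2314]
ee_rot: [0.506, 0.494, -0.506, 0.494]
ft_force: [-1.2, -0.3, 0.1]
width: 0.002
```

```bash
cat > rem.py <<'E'
from h import *
import sys
from workcell import telemetry
from scipy.spatial.transform import Rotation as R
s=telemetry.sense(); Rm=R.from_quat(s["ee_rot"]).as_matrix()
tg=np.array([float(a) for a in sys.argv[1:4]])
print("pos",s["ee_pos"].round(4),"shift",(Rm.T@(tg-s["ee_pos"])).round(4),"turn",-(90-np.degrees(np.arctan2(Rm[1,1],Rm[0,1])))/6, "F",s["ft_force"].round(2),"j",s["joints"].round(3),s["clock"])
print(Rm.round(3))
E
python3 rem.py .551 .114 .2
```

```text
pos [ 0.3453 -0.2516  0.2314] shift [ 0.0316  0.1964 -0.3706] turn -15.239169560394886 F [-1.18 -0.29  0.07] j [-9.380e-01 -4.310e-01 -3.850e-01  1.617e+00  1.000e-03  6.580e-01] 1.15
[[ 0.     1.    -0.025]
 [ 0.    -0.025 -1.   ]
 [-1.     0.    -0.   ]]
```

```bash
python3 -m creep '[0,0.005,-0.01,-0.6,1, 0,0.018,-0.034,-1.7,1, 0,0.036,-0.068,-2.9,1, 0,0.054,-0.102,-4.1,1, 0,0.072,-0.136,-5.3,1, 0.005,0.09,-0.17,-6.5,1, 0.01,0.108,-0.204,-7.7,1, 0.015,0.126,-0.238,-8.9,1, 0.02,0.145,-0.272,-10.1,1, 0.025,0.163,-0.306,-11.2,1, 0.03,0.182,-0.34,-12.3,1, 0.0316,0.190,-0.358,-13.4,1]' 20; python3 rem.py .551 .114 .14
```

```text
clock: 2.15
ee_pos: [0.5466, 0.1008, 0.1982]
ee_rot: [0.068, 0.704, -0.068, 0.703]
ft_force: [0.4, 0.9, -0.5]
width: -0.004
pos [0.5466 0.1008 0.1982] shift [0.0582 0.0138 0.0019] turn -1.8342054217036103 F [ 0.42  0.91 -0.53] j [-5.300e-02 -3.400e-02 -1.040e-01  1.502e+00  1.000e-03  1.390e-01] 2.15
[[-0.001  0.191  0.982]
 [ 0.001  0.982 -0.191]
 [-1.     0.001 -0.001]]
```

```bash
python3 -m creep '[0.01,0.004,0,-0.6,1, 0.025,0.009,0.001,-1.2,1, 0.04,0.0138,0.0019,-1.83,1, 0.048,0.0138,0.0019,-1.83,1, 0.053,0.0138,0.0019,-1.83,1, 0.053,0.0138,0.0019,-1.83,1, 0.053,0.0138,0.0019,-1.83,1]' 20; python3 rem.py .551 .114 .118
python3 - <<'E'
from workcell import telemetry, cams
import cv2,numpy as np
for n,b in(("scene",(320,130,460,235)),("top",(200,100,340,205)),("wrist",None)):
    f=cams.grab_frame(n); np.savez(f"pics/c_{n}.npz",**f); im=f["pixels"][:,:,::-1]
    if b: im=cv2.resize(im[b[1]:b[3],b[0]:b[2]],None,fx=5,fy=5,interpolation=2)
    cv2.imwrite(f"pics/c_{n}.png",im)
E
```

```text
clock: 2.73
ee_pos: [0.5504, 0.1101, 0.1471]
ee_rot: [0.004, 0.707, -0.004, 0.707]
ft_force: [-1.1, 0.9, -0.0]
width: -0.002
pos [0.5504 0.1101 0.1471] shift [0.0291 0.0039 0.0006] turn -0.0971380758494244 F [-1.07  0.91 -0.  ] j [-0.035 -0.013 -0.176  1.408 -0.    -0.025] 2.7333
[[ 0.    0.01  1.  ]
 [-0.    1.   -0.01]
 [-1.   -0.    0.  ]]
```

View pics/c_scene.png

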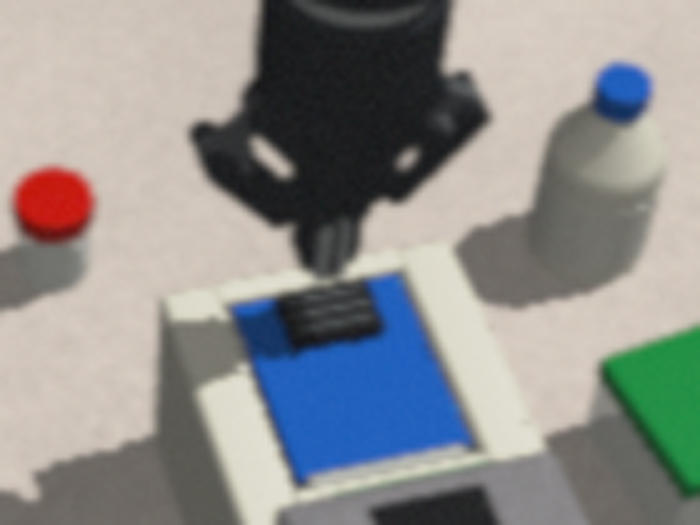

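View pics/c_wrist.png

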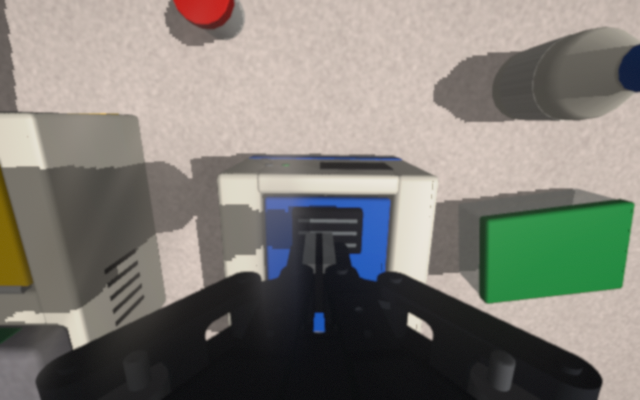

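View pics/c_top.png

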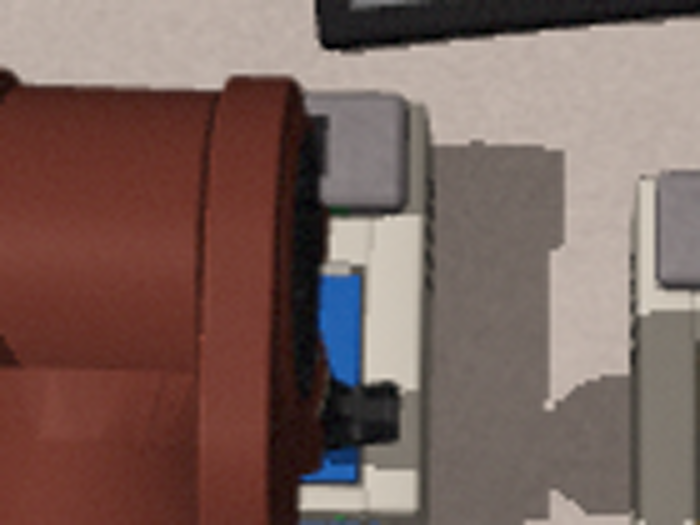

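```bash
python3 - <<'E'
from h import *
w=dict(np.load("pics/c_wrist.npz"))
im=w["pixels"][190:290,250:400]; 
for v in(196,): print("hatch front",onz(w,327,v,.11))
g=w["pixels"].max(2)
print("col 310 rows",list(zip(range(190,215),g[190:215,345].tolist())))
print("row 214",np.where(g[214,280:380]<70)[0][[0,-1]]+280)
for u,v in((291,214),(362,214),(327,208)): print(onz(w,u,v,.118).round(4))
cv2.imwrite("pics/d.png",cv2.resize(im[:,:,::-1],None,fx=5,fy=5,interpolation=0))
E
```

```text
hatch front [0.53168854 0.11452387 0.11      ]
col 310 rows [(190, 223), (191, 214), (192, 195), (193, 167), (194, 125), (195, 84), (196, 82), (197, 101), (198, 131), (199, 157), (200, 174), (201, 184), (202, 188), (203, 189), (204, 189), (205, 187), (206, 169), (207, 123), (208, 71), (209, 43), (210, 42), (211, 44), (212, 44), (213, 46), (214, 47)]
row 214 [298 361]
[0.5407 0.0925 0.118 ]
[0.5411 0.1355 0.118 ]
[0.5371 0.1143 0.118 ]
```

View pics/d.png

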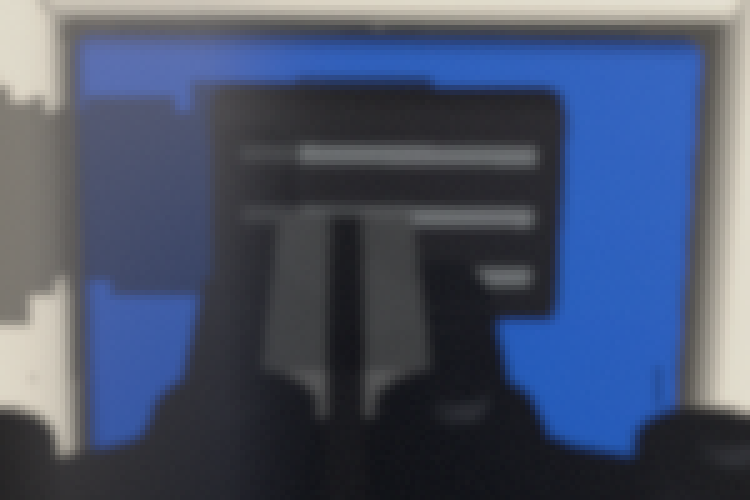

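The wrist view puts the pad centre at about (0.552, 0.114), which agrees with the top view. The fingertip is about 4 mm to the right of centre. I'll centre it and move down close to the pad.

```bash
python3 -m creep '[0.004,0.002,0,0,1, 0.009,0.004,0.001,0,1, 0.014,0.004,0.001,0,1, 0.018,0.004,0.001,0,1, 0.020,0.004,0.001,0,1, 0.020,0.004,0.001,0,1, 0.020,0.004,0.001,0,1, 0.020,0.004,0.001,0,1]' 20; python3 rem.py .5515 .114 .118
```

```text
clock: 3.55
ee_pos: [0.5515, 0.1145, 0.1268]
ee_rot: [0.003, 0.707, -0.003, 0.707]
ft_force: [0.9, -0.2, 0.7]
width: -0.002
pos [0.5515 0.1145 0.1268] shift [ 0.0088 -0.0005 -0.    ] turn -0.0791359240705205 F [ 0.87 -0.16  0.74] j [-0.027 -0.002 -0.201  1.371 -0.    -0.019] 3.55
[[ 0.     0.008  1.   ]
 [-0.     1.    -0.008]
 [-1.    -0.     0.   ]]
```

```bash
python3 -m creep '[0.002,0,0,0,1, 0.004,0,0,0,1, 0.006,0,0,0,1, 0.0075,0,0,0,1, 0.0075,0,0,0,1, 0.0075,0,0,0,1]' 20; python3 rem.py .5515 .114 .118
```

```text
clock: 4.05
ee_pos: [0.5513, 0.1145, 0.119]
ee_rot: [0.003, 0.707, -0.003, 0.707]
ft_force: [1.2, 0.2, -0.1]
width: 0.003
pos [0.5513 0.1145 0.119 ] shift [ 0.001  -0.0005  0.0002] turn -0.0788111063324024 F [ 1.16  0.19 -0.06] j [-2.700e-02  1.000e-03 -2.120e-01  1.357e+00 -0.000e+00 -1.900e-02] 4.05
[[-0.     0.008  1.   ]
 [-0.     1.    -0.008]
 [-1.    -0.    -0.   ]]
```

```bash
python3 -m creep '[0.001,0,0,0,1, 0.002,0,0,0,1, 0.003,0,0,0,1, 0.003,0,0,0,1]' 20; python3 rem.py .5515 .114 .1118
```

```text
clock: 4.38
ee_pos: [0.5514, 0.1145, 0.1163]
ee_rot: [0.003, 0.707, -0.003, 0.707]
ft_force: [-2.1, 0.2, 3.7]
width: -0.001
pos [0.5514 0.1145 0.1163] shift [ 0.0045 -0.0005  0.0001] turn -0.07850908628317417 F [-2.14  0.16  3.68] j [-0.027  0.002 -0.217  1.352 -0.    -0.019] 4.3833
[[ 0.     0.008  1.   ]
 [-0.     1.    -0.008]
 [-1.    -0.     0.   ]]
```

```bash
python3 -m creep '[0.001,0,0,0,1, 0.002,0,0,0,1, 0.003,0,0,0,1, 0.004,0,0,0,1, 0.0045,0,0,0,1, 0.0045,0,0,0,1]' 20; python3 rem.py .5515 .114 .1118
python3 - <<'E'
from workcell import cams
import cv2,numpy as np
f=cams.grab_frame("wrist"); np.savez("pics/e_wrist.npz",**f)
cv2.imwrite("pics/e.png",cv2.resize(f["pixels"][170:290,240:400,::-1],None,fx=5,fy=5,interpolation=0))
E
```

```text
clock: 4.88
ee_pos: [0.5512, 0.1145, 0.1114]
ee_rot: [0.003, 0.707, -0.003, 0.707]
ft_force: [-3.9, -0.1, 4.5]
width: 0.001
pos [0.5512 0.1145 0.1114] shift [-0.0004 -0.0005  0.0003] turn -0.07880172880094942 F [-3.89 -0.14  4.53] j [-0.027  0.005 -0.223  1.343 -0.    -0.019] 4.8833
[[-0.     0.008  1.   ]
 [-0.     1.    -0.008]
 [-1.    -0.    -0.   ]]
```

View pics/e.png

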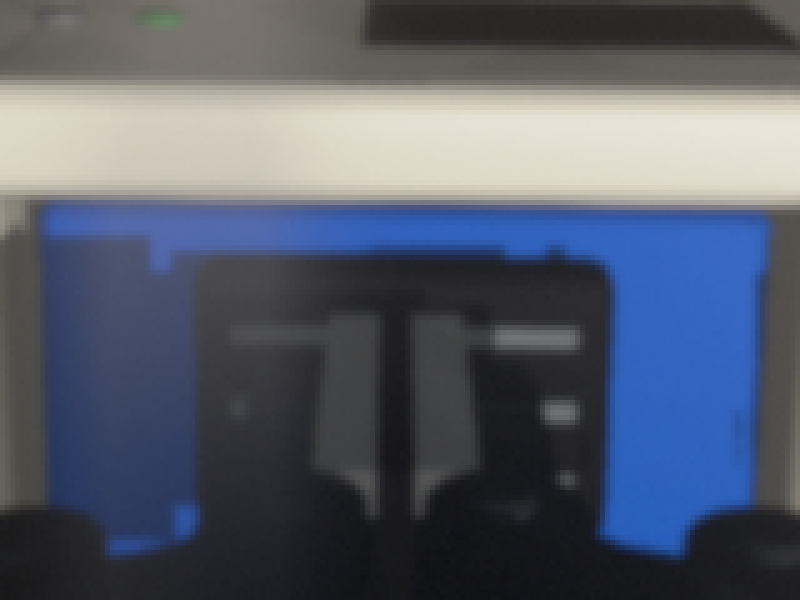

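The fingertip is in full contact at about 6.6 mm depth and 4.5 N, near the middle of the pad. Next I'll draw back up, then up and towards the robot.

```bash
python3 -m creep '[-0.006,0,0,0,1, -0.018,0,-0.002,0,1, -0.035,0,-0.006,0,1, -0.055,0,-0.015,0,1, -0.078,0,-0.028,0,1, -0.1,0,-0.045,0,1, -0.12,0,-0.06,0,1, -0.135,0,-0.075,0,1, -0.145,0,-0.09,0,1, -0.15,0,-0.1,0,1, -0.15,0,-0.1,0,1, -0.15,0,-0.1,0,1]' 20; python3 rem.py .5515 .114 .1118
python3 - <<'E'
from workcell import telemetry, cams
import cv2,numpy as np
for n,b in(("scene",(300,90,460,210)),("top",(200,100,340,205)),("wrist",None)):
    f=cams.grab_frame(n); np.savez(f"pics/g_{n}.npz",**f); im=f["pixels"][:,:,::-1]
    if b: im=cv2.resize(im[b[1]:b[3]+30,b[0]:b[2]],None,fx=4,fy=4,interpolation=2)
    cv2.imwrite(f"pics/g_{n}.png",im)
E
```

```text
clock: 5.93
ee_pos: [0.452, 0.1153, 0.2627]
ee_rot: [0.003, 0.706, -0.003, 0.708]
ft_force: [0.1, 0.0, -1.1]
width: -0.002
pos [0.452  0.1153 0.2627] shift [ 0.1511 -0.0005  0.0992] turn -0.07944686075550085 F [ 0.06  0.01 -1.1 ] j [-0.032 -0.297 -0.223  1.642 -0.    -0.023] 5.9333
[[ 0.002  0.008  1.   ]
 [-0.     1.    -0.008]
 [-1.    -0.     0.002]]
```

View pics/g_scene.png

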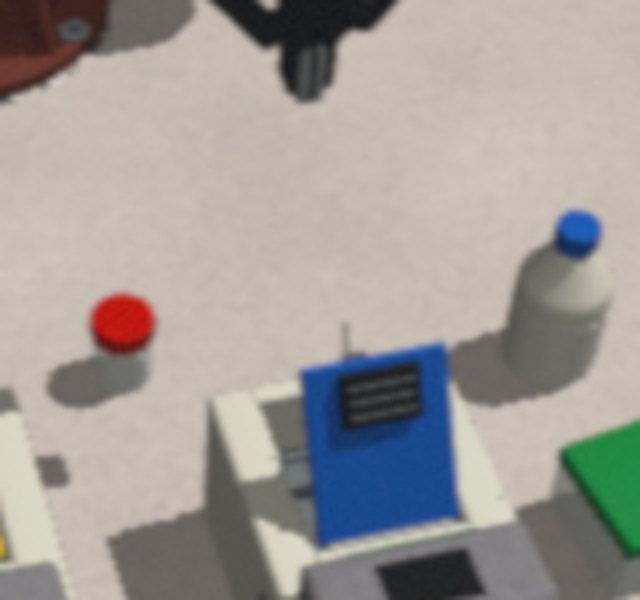

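View pics/g_wrist.png

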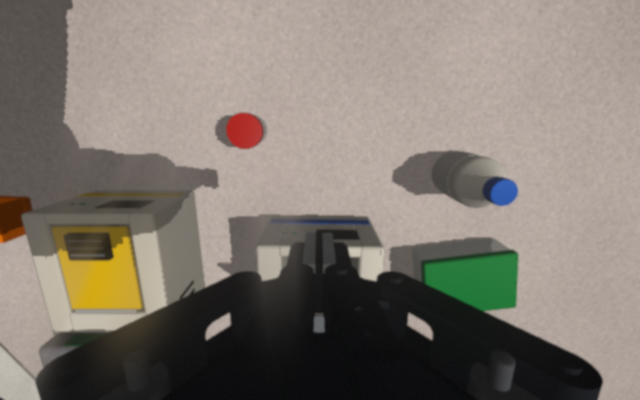

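The hatch popped up, with the pad near (380,395) in the scene crop. The gripper is clear at (305,80), and the jar and bottle stand as before. I'll hold still for over a second and look again.

```bash
python3 -m creep '[0,0,0,0,1, 0,0,0,0,1, 0,0,0,0,1, 0,0,0,0,1, 0,0,0,0,1, 0,0,0,0,1, 0,0,0,0,1, 0,0,0,0,1, 0,0,0,0,1, 0,0,0,0,1, 0,0,0,0,1, 0,0,0,0,1]' 20
python3 - <<'E'
from h import *
from workcell import cams
fs={n:cams.grab_frame(n) for n in("scene","top")}
cv2.imwrite("pics/h_scene.png",fs["scene"]["pixels"][:,:,::-1])
a=dict(np.load("pics/g_scene.npz"))["pixels"]; a0=dict(np.load("pics/a_scene.npz"))["pixels"]; n=fs["scene"]["pixels"]
print("change vs 1s ago in hatch box",np.abs(n.astype(int)-a)[165:245,345:440].max())
for nm,lo,hi,b in(("jar",(0,150,80),(8,255,255),(315,155,345,185)),("bottlecap",(100,120,40),(125,255,255),(430,135,460,160)),("box",(50,120,40),(80,255,255),(430,180,510,230)),("rack",(5,180,120),(18,255,255),(140,220,220,270)),("yellow",(22,150,100),(32,255,255),(245,180,310,240))):
    print(nm,[np.round(cen(mask(i,lo,hi,b)),2) for i in(a0,n)])
# hinge angle from pad/blue top edge: triangulated blue centroid
m=mask(n,(100,120,40),(125,255,255),(345,160,430,228)); r=cv2.minAreaRect(max(cv2.findContours(m,0,2)[0],key=cv2.contourArea)); bp=cv2.boxPoints(r); print(bp.round(1).tolist())
# top edge at plane: ray vs y=.114 plane
c=bp[np.argsort(bp[:,1])[:2]].mean(0); o,d=ray(fs["scene"],*c); p=o+d*(.114-o[1])/d[1]; print("top edge pt",p)
hx,hz=.632,.110
# intersect the ray with circle radius .102 about hinge, in x-z
for s in np.roots([d[0]**2+d[2]**2,2*(d[0]*(o[0]-hx)+d[2]*(o[2]-hz)),(o[0]-hx)**2+(o[2]-hz)**2-.102**2]):
    q=o+d*s.real; print(s,q.round(3),"angle",np.arctan2(q[2]-hz,hx-q[0]))
E
```

```text
clock: 7.08
ee_pos: [0.4514, 0.1153, 0.2617]
ee_rot: [0.003, 0.707, -0.003, 0.707]
ft_force: [0.0, 0.2, 0.2]
width: 0.001
change vs 1s ago in hatch box 190
jar [array([330.15, 170.38]), array([330.15, 170.42])]
bottlecap [array([443.94, 147.95]), array([444.  , 147.93])]
box [array([470.22, 207.81]), array([470.22, 207.79])]
rack [array([180.06, 244.34]), array([178.87, 246.51])]
yellow [array([278.67, 216.6 ]), array([278.74, 216.94])]
[[379.0, 180.0], [414.0, 180.0], [414.0, 225.0], [379.0, 225.0]]
top edge pt [0.59840091 0.114      0.20641972]
1.1106685591228305 [0.53  0.148 0.12 ] angle 0.09459556441764932
0.9966992684319277 [0.598 0.114 0.206] angle 1.233866999844979
```

View pics/h_scene.png

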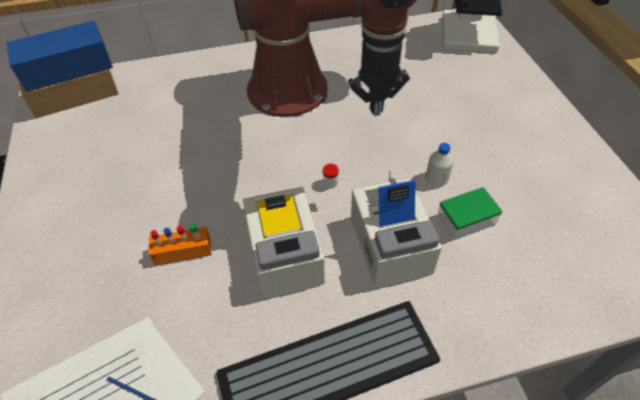

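The hatch is steeply upright at about 1.23 rad, and the yellow hatch is shut. The rack's mask centroid shifted by about 2 px. The arm never passed near it, but I'll check that, and check that the hatch is still.

```bash
python3 -m creep '[0,0,0,0,1, 0,0,0,0,1, 0,0,0,0,1, 0,0,0,0,1, 0,0,0,0,1, 0,0,0,0,1, 0,0,0,0,1, 0,0,0,0,1, 0,0,0,0,1, 0,0,0,0,1, 0,0,0,0,1, 0,0,0,0,1]' 20
python3 - <<'E'
from h import *
from workcell import cams
n=cams.grab_frame("scene")["pixels"]; t=cams.grab_frame("top")["pixels"]
h=cv2.imread("pics/h_scene.png")[:,:,::-1]
print("hatch box change",np.abs(n.astype(int)-h)[165:245,345:440].max())
a0=dict(np.load("pics/a_scene.npz"))["pixels"]; t0=dict(np.load("pics/a_top.npz"))["pixels"]
for i in(t0,t):
    m=mask(i,(3,120,60),(20,255,255),(405,185,485,225)); print("rack top",np.round(cen(m),2),cv2.minAreaRect(cv2.findNonZero(m)))
crop=lambda i:cv2.resize(i[215:270,140:220,::-1],None,fx=4,fy=4,interpolation=2)
cv2.imwrite("pics/k.png",np.hstack([crop(a0),crop(n)]))
E
```

```text
clock: 8.18
ee_pos: [0.4514, 0.1153, 0.2617]
ee_rot: [0.003, 0.707, -0.003, 0.707]
ft_force: [0.9, 0.3, 0.7]
width: 0.005
hatch box change 10
rack top [441.59 206.97] ((442.44537353515625, 206.7309112548828), (55.16775894165039, 20.77948760986328), 2.544804573059082)
rack top [441.63 206.95] ((442.4231872558594, 206.7299346923828), (55.212162017822266, 20.77948760986328), 2.544804573059082)
```

View pics/k.png

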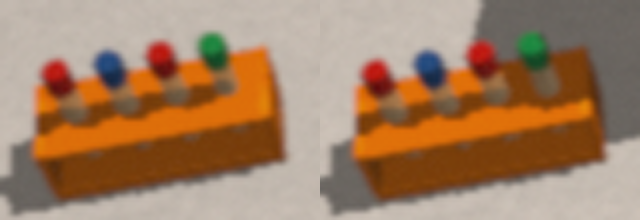

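The rack hasn't moved. The arm's shadow on its right end shifted the mask, and the top view gives the same position within 0.05 px. The hatch stayed still for the second. I'm handing in.

```bash
python3 -c "
from workcell import job; print(job.finish_job())"
```

```text
the job is handed in; nothing more can be done
None
```

The blue hatch is open and stayed open, and I handed the job in at about 8.2 s. I pressed its pad once with the shut fingers, slowly, to about 6.6 mm and 4.5 N. I then drew back up and towards the robot, and the hatch popped up by itself.

- **Blue hatch:** my last measurement put it at about 1.23 rad. It had no visible change over the final second, apart from image noise.
- **Yellow hatch:** it looks shut, and its image position is within 0.4 px of the start.
- **Jar, bottle and tip box:** they are where they started, to within 0.1 px.
- **Rack:** one check disagreed, a shift of about 2 px in the scene view. That was the arm's shadow on the rack; the top view shows it unmoved, to 0.05 px.
- **Not measured:** the press depth assumes the nominal 118 mm pad height, since I only saw contact begin somewhere between 119 and 116 mm. The latch cam can't be seen.

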